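# Run out the inspection carriage and rock the tight specimen carrier free

## Robot

A 7-joint arm with a two-finger parallel gripper is mounted at the origin on a cart in front of the work surface, level with it; the furniture and walls round the work are solid. World frame = base frame: x ahead of the robot, y to its left, z up, the work surface at z = 0. Lengths are in m, angles in rad, forces in N, time in s.
With the tool pointing down it reaches from about 0.425 to 0.925 m from the base axis. Payload 6.8 kg.
Tool frame: the origin (TCP) lies midway between the tips of the shut fingers; the grasp point (between the pads) lies r.grip_point_offset behind it (r.grip_point_offset is the distance from the TCP to the grasp point, in m); z points along the fingers, y is the direction in which the jaws open and shut (so a half turn about z gives the same grasp; the last joint's range is limited). The gripper opens to 85 mm and grips with 20 to 120 N. Pads are 22 mm wide; open, the fingers measure 114 mm over their backs; the gripper's body (76 mm by 85 mm) begins 54 mm behind the grasp point. The pads swing forward as they close: fully open they stand 13 mm farther back than shut.
Start: joints at [1.089, 0.477, 0.022, 1.555, -0.011, 1.109, -0.083], TCP at [0.246, -0.628, 0.208] pointing down, gripper open.
Joint ranges: [-2.96, 2.96], [-0.34, 2.1], [-1.41, 1.46], [0.24, 2.44], [-1.37, 4.51], [0.17, 1.92], [-2.96, 2.96]. Speed limits (rad/s): [2.39, 2.39, 3.14, 3.14, 3.14, 3.14, 3.14].

## Interface

Orientations are given as a rotation vector (axis times angle).
In Python, from bench import r gives the robot as it stands. The module is installed in compiled form; this text tells all that it offers.
- The arm moves only by the tool play_rows, never from a script. Its argument "deltas" is a list of rows, each a list of 3 entries, a list of its own where there are three numbers: the finger opening in mm, from 0 to 85.4, then the shift along the tool's x, y, z in mm, then the turn, a rotation vector about the tool's x, y, z in rad. A call has 1 to 8 rows; each row is the pose to reach, as a shift and turn from the pose measured when the call began, along the tool's axes at that moment; what a row does not reach only later rows make up. A row lasts 1/8 s, in which the tool goes at most 62.5 mm and 10.7 degrees, less where a joint would pass 70% of its speed; a pose out of reach is approached as far as the arm can. A call with a gripper value outside its range is refused whole. The fingers move at their own pace and stop on an object; "squeeze" is the grip in N (left out, the last holds). Time passes only in rows, so rows that repeat a pose let the fingers close. It gives the time, the measured TCP pose, the force and the opening at its end, in the units of the state.
- r.get_obs(): the state, without advancing time (a new reading comes with each control period).
- r.grab_frame(name): name is "scene" or "top"; returns (picture, depth): 480x640x3 uint8, red, green, blue; 480x640 float32, m along the optical axis (not along the pixel's ray), 0 where there is no reading.
- r.camera_model(name): a dict with "mtx" (3x3 intrinsics, pixels), "D" ([k1, k2, p1, p2, k3] as OpenCV has them; the pictures are not rectified), "rvec" (rotation vector, rad) and "tvec" (3), from world to camera coordinates, as OpenCV has them. Camera axes: x right, y down, z forward; pixel columns grow to the right and rows downward; lengths in m; the calibration is good to about 2 mm. A picture is of the moment at which its call begins. camera_model takes no time and is no camera call.
- r.hand_in(): hands the job in, once; it reports no verdict.
The state is a dict: "clock": time; "joints": joint angles; "qvel": joint speeds; "tau": joint torques, N m; "tcp_pos": TCP position; "orientation": TCP orientation; "contact_force": force on the tool from outside, world axes, zero at the start; "moment": the same for the moment, N m; "grip_width": finger opening in m.
Only numpy, scipy, OpenCV 4.12 (cv2) and the standard library are available. Lean on these libraries where they do the work, as an engineer would, in place of code of your own. Each camera call takes 0.05 s, during which the arm holds its last target. There are 200 camera calls.

## Task

The specimen carrier sits tight between two spring plungers in the nest of the rail carriage, parked under the camera. Swing the carriage's clamp lever open, slide the carriage along the rail until its pointer stands on the line of the index block, and swing the lever fully back so that the carriage is locked there. Then take the carrier by its tower and rock it loose one plunger at a time, never pulling both at once: tip it away from the camera until the camera side comes up off its plunger, then back past level towards the camera until the other side comes off too, and finish by holding it level and still in the gripper, right over its nest and just clear of the nest's walls (a centimetre or two), with the other things on the bench left where they are.

Things in the scene. Friction and masses are not known exactly. Their poses are not given: they have to be found in the camera images.
- rail: Fixed: grey base 120 x 360 x 12 mm with a rail. Origin: centre of the base's underside; x across the rail (away from the robot at yaw 0), y along it, z up. Over the rail at y = -90 mm hangs a camera with a 49 mm wide ring light, underside at z = 151 mm; its column (x = +102 mm) is 333 mm tall. The carriage runs from under the camera to +y. (A box 220 mm tall fills world x > 0.45, y < 0.04.)
- carriage (a joint): Travel (m) of the carriage, an aluminium saddle 84 (x) by 100 (y) mm: 0 = under the camera (seat at y = -90 mm in the rail's frame), its start; grows along the rail's +y; stops at -0.004 and 0.206. Unlocked it slides with 2 to 3 N; locked it holds about 35 N.
- seat (a point): Centre of the nest's floor, 50 mm over the bench, on which the carrier rests; rides with the carriage, axes as the rail's. Two steel end walls, 16 mm high over this floor, inner faces at y = +-32 mm, reach to +-46 mm (plunger bodies to +-53 mm); two cheeks, 8 mm high, at x = +-23 mm (1.4 mm clearance).
- pointer (a point): Tip of the small dark pointer on the carriage's front side (the side towards the robot), at x = -56, y = +25, z = -24 mm from seat.
- index_line (a point): Middle of the dark line across the top of the index block, a steel block 30 x 16 x 11 mm fixed on the base's front margin; axes as the rail's. The pointer is on the mark when it has the same y along the rail as this point: at a travel of about 0.165 to 0.185.
- clamp_lever (a joint): Clamp lever of the carriage (rad): 0 = closed, locked, handle towards the robot; 1.08 = fully open, at its stop. Opens clockwise seen from above, about the vertical axis at lever_pivot; stays where it is left. Bites below 0.45, fully tight at 0. Takes 3 to 5 N at the handle.
- lever_pivot (a point): Point on the lever's vertical axis, on the carriage's front side, at x = -46, y = -30, z = +10 mm from seat.
- lever_handle (a point): Middle of the lever's upright black round handle, 13 to 17 mm in diameter, from z = 56 to 101 mm over the bench (this point at 85), 70 mm from lever_pivot; it may turn between the fingers. Below it the lever's arm, top at z = 62 mm. Closed, it lies at x = -69, y = +12 mm from lever_pivot (rail axes); fully open at x = -22, y = +66 mm.
- carrier: Loose block, 0.35 kg, axes as the rail's, origin at the centre of its underside. Steel foot 44 (x) by 60 (y) by 10 mm, its V edges at y = +-30 mm, flat below to y = +-25 mm; aluminium tower 36 (x) by 34 (y) mm up to z = 58 mm, gripped by its y faces above z = 20 mm; black mount, 29 mm, on top to z = 64 mm. Tipping one side off takes about 1 N m about the other side's lower corner.
- edge_inner (a point): Tip of the foot's V edge on the camera side, at y = -30, z = 5 mm in the carrier's frame. It is off its plunger when more than about 10 mm over the nest floor; 12 mm is safely off.
- edge_outer (a point): Tip of the foot's V edge on the side away from the camera, at y = +30, z = 5 mm in the carrier's frame; otherwise like edge_inner.
- plunger_inner (a joint): Spring plunger in the camera-side end wall, pressing on the foot's upper bevel: round-edged nose of 4 mm radius, 24 mm wide, its centre 9.3 mm over the nest floor, moving along y. Value (m): about -0.0003 with the carrier seated, up to 0.0027 as the V edge passes, -0.0025 with nothing before it. 9 N at 0, 2 N more per mm.
- plunger_outer (a joint): The like plunger in the other end wall, away from the camera.
- objective_can: Bystander: screw can 38 mm in diameter, 56 mm tall, standing near the front edge of the bench. Origin: centre of its underside. Leave it.
- eyepiece: Bystander: black eyepiece 35 mm in diameter, 41 mm tall, standing near the front edge of the bench. Origin: centre of its underside. Leave it.
- lens_cap: Bystander: black lens cap 58 mm in diameter, 11 mm thick, lying near the front edge of the bench. Origin: centre of its underside. Leave it.
- slide_case: Bystander: flat clear slide case 36 x 84 x 9 mm, lying near the front edge of the bench. Origin: centre of its underside. Leave it.
Not all that is in view belongs to the job. Of the things like the carrier, leave any that is red or yellow; of the rest the larger one is meant.

How it is judged:
On the way, in this order (a step that is already met when the one before it is completed fails the run):
1. the clamp lever is swung open (value of joint clamp_lever above 0.85 rad), for 0.1 s.
2. the carriage is run out so that its pointer stands on the index line (within 4 mm along the rail) (y of pointer in the frame of index_line between -0.004 and 0.004 m), for 0.2 s.
3. the lever is swung back shut with the pointer still on the line (all of step 2 and value of joint clamp_lever below 0.15 rad), for 0.1 s.
4. the carrier is tipped away from the camera: its camera side is off its plunger while the other side is still held (z of edge_inner in the frame of seat above 0.0105 m and z of edge_outer in the frame of seat below 0.009 m and angle between carrier's own y axis and vertical above 1.63 rad), for 0.05 s.
5. it is tipped back past level towards the camera: the outer side is off its plunger and higher than the camera side, which is still low over the nest (z of edge_outer in the frame of seat above 0.0105 m and z of edge_inner in the frame of seat below 0.022 m and angle between carrier's own y axis and vertical below 1.535 rad), for 0.05 s.
At the end, for the whole second after the job is handed in: The gripper holds the carrier still (under 20 mm/s), level (within 0.12 rad), underside 18 to 60 mm over the nest floor, centre within 30 mm of the seat in plan, touching nothing of the rail; lever closed (under 0.2 rad), pointer within 5 mm of the line (z of carrier in the frame of seat between 0.018 and 0.06 m and horizontal distance between carrier and seat below 0.03 m and angle between carrier's own z axis and vertical below 0.12 rad and contact force between carrier and rail below 0.2 N and contact force between the fingers and carrier above 1 N and linear speed of carrier below 0.02 m/s and value of joint clamp_lever below 0.2 rad and y of pointer in the frame of index_line between -0.005 and 0.005 m); the arm keeps its last pose, push and grip.
It fails at once if the carrier is pulled up against both plungers at once (both V edges raised together, neither off its plunger) (z of edge_inner in the frame of seat between 0.0075 and 0.0092 m and z of edge_outer in the frame of seat between 0.0075 and 0.0092 m).
It fails at once if a bystander is moved by more than 20 mm (distance of any of objective_can, eyepiece, lens_cap, slide_case from where it was at the start of the episode above 0.02 m).
It also fails if it takes over 67 s, if anything falls off the work surface, if the arm or the gripper's body presses on something with over 40 N, if the wrist force passes 120 N, or if a joint passes its speed limit or range.

## Working session

There is one attempt and no reset: what is moved stays moved. The work goes in short steps, Python scripts to look and compute and a tool call to move; the robot and the scene stay as the last step left them, time stands still between calls to the robot, and variables do not carry over. Pictures are saved under pics/ and viewed, about 8 in all and at most 12, crops included, and the job is handed in when it is done.

Besides the shell and the picture viewer there is one more tool, called after "Request:" in YAML: its name, and indented under it one key for each argument. play_rows: Moves the arm, as the interface text tells. Its arguments: {"type":"object","properties":{"deltas":{"type":"array"},"squeeze":{"type":"number"}},"required":["deltas"]}

```bash
mkdir -p pics
cat > h.py <<'E'
from bench import r
import numpy as np, cv2
def cam(n):
    m=r.camera_model(n); R=cv2.Rodrigues(np.array(m["rvec"],float))[0]
    return np.array(m["mtx"],float),np.array(m["D"],float),R,np.array(m["tvec"],float).ravel()
def ray(n,px):
    K,D,R,t=cam(n); p=cv2.undistortPoints(np.array(px,float).reshape(-1,1,2),K,D).reshape(-1,2)
    d=np.c_[p,np.ones(len(p))]@R; return -R.T@t,d
def plane(n,px,z):
    c,d=ray(n,px); return c+d*((z-c[2])/d[:,2])[:,None]
def dep(n,px,depth):
    c,d=ray(n,px); px=np.array(px,int).reshape(-1,2); return c+d*depth[px[:,1],px[:,0]][:,None]
def proj(n,P):
    K,D,R,t=cam(n); return cv2.projectPoints(np.array(P,float).reshape(-1,1,3),cv2.Rodrigues(R)[0],t,K,D)[0].reshape(-1,2)
def tri(a,pa,b,pb):
    ca,da=ray(a,pa); cb,db=ray(b,pb); da=da[0];db=db[0]
    s=np.linalg.lstsq(np.c_[da,-db],cb-ca,rcond=None)[0]; A=ca+da*s[0];B=cb+db*s[1]; return (A+B)/2,np.linalg.norm(A-B)
E
python3 - <<'E'
from h import *
np.set_printoptions(precision=4,suppress=True)
for n in("scene","top"):
    p,d=r.grab_frame(n); cv2.imwrite(f"pics/{n}0.png",p[:,:,::-1]); np.save(f"{n}0.npy",d)
    K,D,R,t=cam(n); print(n,-R.T@t,R[2],K[0,0],D)
print(r.get_obs(),r.grip_point_offset)
E
```

```text
scene [-0.2079  1.2759  0.8075] [ 0.5125 -0.7048 -0.4905] 571.2268891709529 [-0.0891  0.      0.      0.      0.    ]
top [0.2513 0.2781 1.2847] [ 0.2297 -0.0104 -0.9732] 453.0100863145779 [-0.0408  0.      0.      0.      0.    ]
{'clock': 0.1, 'joints': array([ 1.0889,  0.4777,  0.0224,  1.5563, -0.0115,  1.1093, -0.0831]), 'qvel': array([ 0.0002, -0.0014, -0.0006, -0.0035,  0.0014,  0.0009,  0.    ]), 'tau': array([  0.004 , -59.7759,   1.6134, -28.1956,   0.0128,   0.005 ,
        -0.    ]), 'tcp_pos': array([ 0.2462, -0.6279,  0.2067]), 'orientation': array([-3.0854, -0.5835,  0.0007]), 'contact_force': array([-0.0782,  0.4773,  0.6968]), 'moment': array([ 0.0548,  0.0016, -0.0501]), 'grip_width': 0.08563508281960878} 0.0187
```

View pics/scene0.png

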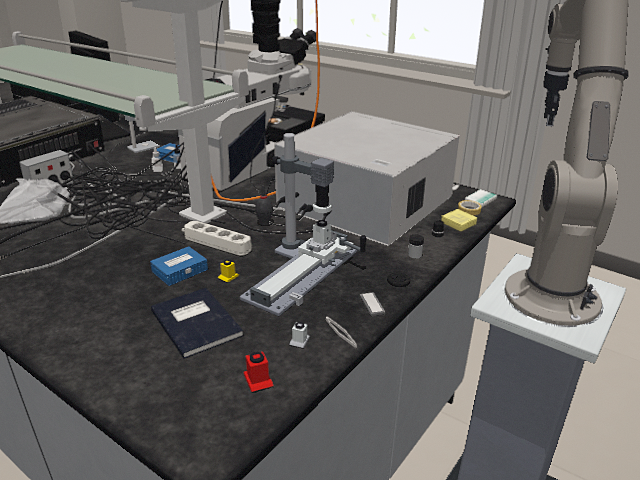

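View pics/top0.png

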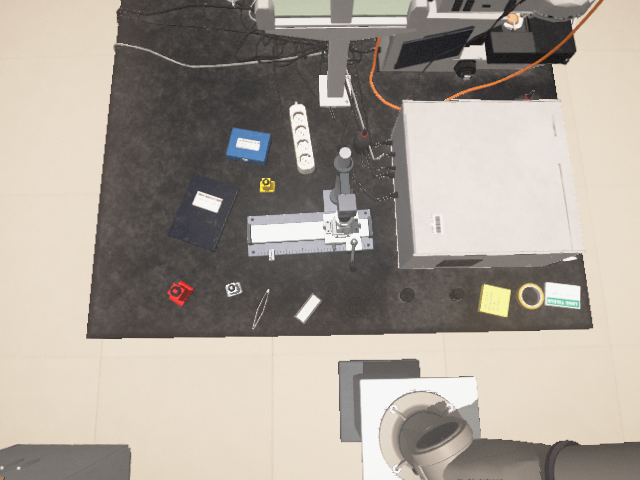

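The top view has the rail at px x 247–373, y 208–256, with the camera end at the right, the lever handle at about (352,268) and the index block at about (271,256). Scene view: carrier at (322,235), handle at (362,240).

Run:
```python
import cv2,numpy as np
a=cv2.imread("pics/top0.png")[195:285,235:385]; b=cv2.imread("pics/scene0.png")[205:325,230:380]
a=cv2.resize(a,(800,480),interpolation=cv2.INTER_CUBIC)
b=cv2.resize(b,(750,600),interpolation=cv2.INTER_CUBIC)
cv2.imwrite("pics/ta.png",a);cv2.imwrite("pics/sb.png",b)
```

```text
(no output)
```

View pics/ta.png

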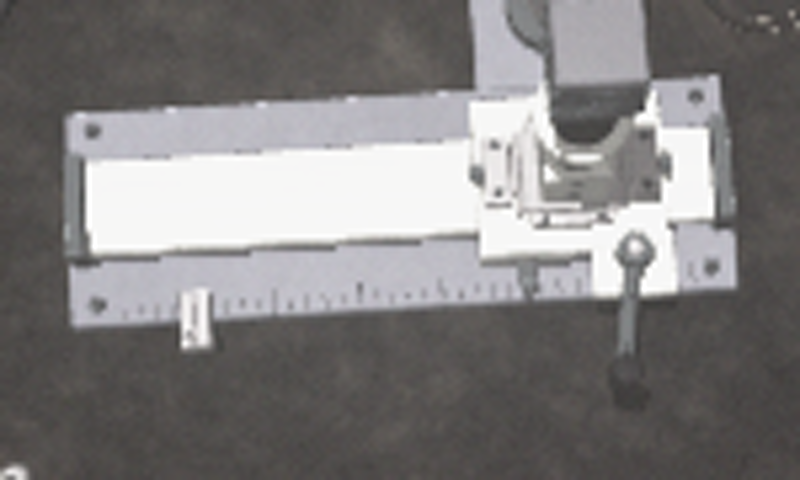

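View pics/sb.png

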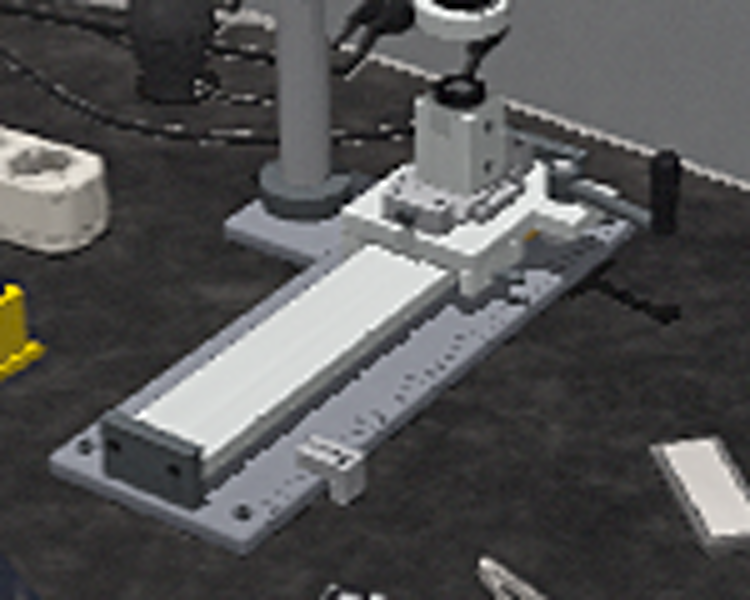

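The crops show the base corners, index block top at about (196,320) in the top crop and (330,452) in the scene crop, and handle top at about (627,372) and (665,155).

Run:
```python
from h import *
np.set_printoptions(precision=4,suppress=True)
T=lambda p:np.array(p,float).reshape(-1,2)/5.3333+[235,195]-0.4
S=lambda p:np.array(p,float).reshape(-1,2)/5+[230,205]-0.4
c=plane("top",T([(65,113),(720,76),(737,288),(72,327)]),0.012); print(c)
cs=plane("scene",S([(50,463),(245,550)]),0.012);print("scene far-left corners",cs)
y=((c[0]-c[1])+(c[3]-c[2])); yaw=np.arctan2(-y[0],y[1]); o=c.mean(0); print("center",o,"yaw",yaw,np.linalg.norm(y)/2, np.linalg.norm(c[0]-c[3]))
cy,sy=np.cos(yaw),np.sin(yaw); Rz=np.array([[cy,-sy,0],[sy,cy,0],[0,0,1]])
o[2]=0
def W(p): return o+Rz@np.array(p)
seat=np.array([0,-.09,.05]); piv=seat+[-.046,-.03,.01]
for n,p in dict(seat=seat,pivot=piv,h0=piv+[-.069,.012,.041],h1=piv+[-.022,.066,.041],ptr=seat+[-.056,.025,-.024],tower=seat+[0,0,.064]).items():
    print(n,W(p),T0:=proj("top",W(p)), (T0-[235,195]+.4)*5.3333,(proj("scene",W(p))-[230,205]+.4)*5)
print("handle tri",tri("top",T((627,372)),"scene",S((665,155))))
print("index tri",tri("top",T((196,320)),"scene",S((330,452))), "railframe", )
for z in(.012,.023):
  q=plane("top",T((196,320)),z)[0]; print(z,Rz.T@(q-o)); q=plane("scene",S((330,452)),z)[0]; print(z,Rz.T@(q-o))
```

```text
[[0.6118 0.4726 0.012 ]
 [0.6268 0.1135 0.012 ]
 [0.5079 0.1096 0.012 ]
 [0.4928 0.4668 0.012 ]]
scene far-left corners [[0.6082 0.4757 0.012 ]
 [0.4887 0.4726 0.012 ]]
center [0.5598 0.2906 0.012 ] yaw 0.042055772008290894 0.3584937124925435 0.11915651515160156
seat [0.5636 0.2007 0.05  ] [[341.2258 227.05  ]] [[568.6673 173.0656]] [[461.009  195.5841]]
pivot [0.5189 0.1688 0.06  ] [[353.4184 241.6122]] [[633.6943 250.7301]] [[564.3948 180.5543]]
h0 [0.4495 0.1779 0.101 ] [[352.1944 263.9629]] [[627.1664 369.9331]] [[669.1411 157.9182]]
h1 [0.4942 0.2338 0.101 ] [[330.6598 247.7844]] [[512.3157 283.6484]] [[534.8327 175.0357]]
ptr [0.5066 0.2233 0.026 ] [[333.3921 248.7529]] [[526.8877 288.8136]] [[523.4286 285.2609]]
tower [0.5636 0.2007 0.114 ] [[342.5416 221.1611]] [[575.6849 141.6586]] [[462.1956  89.3677]]
handle tri (array([0.4496, 0.1789, 0.1028]), np.float64(0.0031949863190948256))
index tri (array([0.4944, 0.3999, 0.0236]), np.float64(0.0025633567123873467)) railframe
0.012 [-0.0597  0.1124  0.012 ]
0.012 [-0.0496  0.0989  0.012 ]
0.023 [-0.0618  0.1114  0.023 ]
0.023 [-0.0589  0.1115  0.023 ]
```

```bash
cat >> h.py <<'E'
from scipy.spatial.transform import Rotation as Ro
YAW=0.042; O=np.array([0.5598,0.2906,0.0])
Rz=Ro.from_euler("z",YAW).as_matrix()
def W(p): return O+Rz@np.array(p,float)
def down(yaw=YAW,tilt=0.): # tilt about rail x axis (+: right-handed)
    return Ro.from_euler("z",yaw)*Ro.from_euler("x",tilt)*Ro.from_matrix(np.diag([1.,-1,-1]))
def rel(pos,rot=None):
    o=r.get_obs(); A=Ro.from_rotvec(o["orientation"]); 
    s=A.inv().apply(np.array(pos)-o["tcp_pos"])*1000
    t=(A.inv()*(rot or down())).as_rotvec()
    return np.round(s,1).tolist(),np.round(t,3).tolist()
E
python3 - <<'E'
from h import *
o=r.get_obs();print(Ro.from_rotvec(o["orientation"]).as_matrix().round(3))
for p in([.35,-.5,.34],[.5,-.2,.34],[.5,0,.34],[.45,.178,.3],[.4495,.178,.16]): print(rel(p))
E
```

```text
[[ 0.931  0.365 -0.001]
 [ 0.365 -0.931  0.001]
 [-0.    -0.002 -1.   ]]
([143.3, -81.4, -133.1], [-0.002, 0.0, 0.332])
([392.5, -305.9, -132.8], [-0.002, 0.0, 0.332])
([465.5, -492.1, -132.5], [-0.002, 0.0, 0.332])
([484.0, -676.0, -92.2], [-0.002, 0.0, 0.332])
([483.5, -675.9, 47.8], [-0.002, 0.0, 0.332])
```

Request:
play_rows:
  deltas:
    - [85,[20,-10,-60],[0,0,0]]
    - [85,[50,-25,-110],[0,0,0.1]]
    - [85,[95,-50,-133],[0,0,0.2]]
    - [85,[143,-81,-133],[0,0,0.33]]
    - [85,[185,-119,-133],[0,0,0.33]]
    - [85,[226,-156,-133],[0,0,0.33]]
    - [85,[268,-194,-133],[0,0,0.33]]
    - [85,[310,-231,-133],[0,0,0.33]]

```text
clock: 1.1
tcp_pos: [0.4509, -0.2979, 0.3398]
orientation: [-3.139, -0.069, 0.002]
contact_force: [-0.1, -0.2, 0.5]
grip_width: 0.0849
```

Run:
```python
from h import *
o=r.get_obs();print(o["joints"].round(2),o["tcp_pos"].round(3),o["clock"],o["contact_force"].round(1))
for p in([.5,-.2,.34],[.5,0,.34],[.45,.178,.3],[.4495,.178,.16]): print(rel(p))
```

```text
[ 0.57  0.16 -0.11  1.69  0.02  1.29 -1.08] [ 0.451 -0.298  0.34 ] 1.1 [-0.1 -0.2  0.5]
([53.3, -95.7, -0.1], [-0.002, 0.001, 0.002])
([62.1, -295.5, 0.2], [-0.002, 0.001, 0.002])
([20.0, -475.4, 40.6], [-0.002, 0.001, 0.002])
([19.6, -475.2, 180.6], [-0.002, 0.001, 0.002])
```

Request:
play_rows:
  deltas:
    - [85,[35,-55,0],[0,0,0]]
    - [85,[53,-110,0],[0,0,0]]
    - [85,[58,-170,0],[0,0,0]]
    - [85,[60,-230,0],[0,0,0]]
    - [85,[60,-290,0],[0,0,0]]
    - [85,[50,-350,0],[0,0,0]]
    - [85,[35,-410,15],[0,0,0]]
    - [85,[20,-460,40],[0,0,0]]

```text
clock: 2.1
tcp_pos: [0.4502, 0.165, 0.3007]
orientation: [-3.138, -0.07, -0.001]
contact_force: [0.8, -0.0, -0.7]
grip_width: 0.0853
```

Request:
play_rows:
  deltas:
    - [70,[0,-15,20],[0,0,0]]
    - [60,[0,-16,60],[0,0,0]]
    - [50,[0,-16,100],[0,0,0]]
    - [50,[0,-16,130],[0,0,0]]
    - [50,[0,-16,140],[0,0,0]]
    - [50,[0,-16,140],[0,0,0]]

```text
clock: 2.85
tcp_pos: [0.4494, 0.1813, 0.1607]
orientation: [-3.139, -0.07, -0.0]
contact_force: [0.3, -0.4, -0.3]
grip_width: 0.0501
```

Run:
```python
from h import *
o=r.get_obs();print(o["joints"].round(2),o["tcp_pos"].round(3),o["clock"],o["contact_force"].round(1))
for p in([.4495,.178,.12],[.4495,.178,.068]): print(rel(p))
```

```text
[-0.07  0.26 -0.51  2.02  0.16  0.9  -2.19] [0.449 0.181 0.161] 2.85 [ 0.3 -0.4 -0.3]
([-0.1, 3.4, 40.7], [-0.002, -0.0, 0.003])
([-0.1, 3.5, 92.7], [-0.002, -0.0, 0.003])
```

Request:
play_rows:
  deltas:
    - [50,[0,3.5,40],[0,0,0]]
    - [50,[0,3.5,75],[0,0,0]]
    - [50,[0,3.5,90],[0,0,0]]
    - [25,[0,3.5,91],[0,0,0]]
    - [5,[0,3.5,91],[0,0,0]]
    - [5,[0,3.5,91],[0,0,0]]
    - [5,[0,3.5,91],[0,0,0]]
    - [5,[0,3.5,91],[0,0,0]]
  squeeze: 30

```text
clock: 3.85
tcp_pos: [0.4506, 0.1783, 0.0709]
orientation: [-3.138, -0.07, -0.004]
contact_force: [-1.2, -2.0, 7.0]
grip_width: 0.0132
```

Run:
```python
from h import *
o=r.get_obs();print(o["joints"].round(2),o["tcp_pos"].round(4),o["clock"],o["contact_force"].round(1),o["grip_width"])
piv=W([-.046,-.12,.06])
h=o["tcp_pos"][:2]-piv[:2]; print("handle rel rail",Rz[:2,:2].T@h, np.hypot(*h))
a0=np.arctan2(12,-69)
for q,s in((.1,0),(.25,0),(.4,0),(.55,0),(.7,0),(.82,0),(.95,0),(1.02,0)):
    p=piv+Rz@[.07*np.cos(a0-q),.07*np.sin(a0-q)+s,0]; p[2]=o["tcp_pos"][2]; print(q,rel(p)[0])
```

```text
[-0.11  0.4  -0.47  2.1   0.27  0.7  -2.28] [0.4506 0.1783 0.0709] 3.85 [-1.2 -2.   7. ] 0.013180370796204014
handle rel rail [-0.06777291  0.01238068] 0.0688944760665336
0.1 [0.4, -6.4, 0.0]
0.25 [4.0, -16.3, 0.1]
0.4 [9.0, -25.5, 0.1]
0.55 [15.3, -33.9, 0.1]
0.7 [22.9, -41.2, 0.2]
0.82 [29.6, -46.1, 0.2]
0.95 [37.5, -50.6, 0.2]
1.02 [42.0, -52.6, 0.2]
```

Handle gripped (13 mm wide). Opening along the arc.

Request:
play_rows:
  deltas:
    - [5,[0,-3,-1],[0,0,0]]
    - [5,[0.5,-6.5,-1.5],[0,0,0]]
    - [5,[2,-11,-1.5],[0,0,0]]
    - [5,[4,-16.3,-1.5],[0,0,0]]
    - [5,[6.5,-21,-1.5],[0,0,0]]
    - [5,[9,-25.5,-1.5],[0,0,0]]
    - [5,[12,-29.7,-1.5],[0,0,0]]
    - [5,[15.3,-33.9,-1.5],[0,0,0]]

```text
clock: 4.85
tcp_pos: [0.4623, 0.2107, 0.0714]
orientation: [3.14, 0.068, -0.003]
contact_force: [-4.9, -3.1, -4.2]
grip_width: 0.0134
```

Run:
```python
from h import *
o=r.get_obs();print(o["tcp_pos"].round(4),o["clock"],o["contact_force"].round(1),o["grip_width"])
piv=W([-.046,-.12,.06])
h=o["tcp_pos"][:2]-piv[:2]; print("handle rel rail",Rz[:2,:2].T@h, np.hypot(*h))
a0=np.arctan2(12,-69)
for q,s in((.65,.0),(.75,.0),(.75,.02),(.75,.04),(.9,.04),(1.0,.04)):
    p=piv+Rz@[.07*np.cos(a0-q),.07*np.sin(a0-q)+s,0]; p[2]=o["tcp_pos"][2]; print(q,s,rel(p)[0])
```

```text
[0.4623 0.2107 0.0714] 4.85 [-4.9 -3.1 -4.2] 0.013449496273484067
handle rel rail [-0.05473593  0.0442495 ] 0.07038494516087541
0.65 0.0 [7.1, -7.0, -0.0]
0.75 0.0 [12.5, -11.5, -0.0]
0.75 0.02 [12.5, -31.5, -0.1]
0.75 0.04 [12.5, -51.5, -0.1]
0.9 0.04 [21.3, -57.2, -0.1]
1.0 0.04 [27.7, -60.2, -0.1]
```

Request:
play_rows:
  deltas:
    - [5,[7,-7,0],[0,0,0]]
    - [5,[12.5,-11.5,0],[0,0,0]]
    - [5,[12.5,-20,0],[0,0,0]]
    - [5,[12.5,-31,0],[0,0,0]]
    - [5,[14,-42,0],[0,0,0]]
    - [5,[15,-53,0],[0,0,0]]
    - [5,[21.3,-57.2,0],[0,0,0]]
    - [5,[28,-60.2,0],[0,0,0]]

```text
clock: 5.85
tcp_pos: [0.4859, 0.2748, 0.0713]
orientation: [-3.139, -0.072, 0.006]
contact_force: [-5.2, 1.7, 0.0]
grip_width: 0.0134
```

Request:
play_rows:
  deltas:
    - [5,[3,-2,0],[0,0,0]]
    - [5,[4,-4,0],[0,0,0]]
    - [5,[4,-4,0],[0,0,0]]

```text
clock: 6.22
tcp_pos: [0.4887, 0.28, 0.0712]
orientation: [-3.139, -0.074, 0.008]
contact_force: [-5.5, -0.1, 2.2]
grip_width: 0.0135
```

Run:
```python
from h import *
o=r.get_obs();print(o["tcp_pos"].round(4),o["clock"],o["contact_force"].round(1),o["grip_width"],o["joints"].round(2))
h=Rz.T@(o["tcp_pos"]-W([-.046,-.12,.06])); x=h[0]
q=np.arctan2(12,-69)-np.arccos(x/.07); print(h,"lever",q,"travel",h[1]-np.sqrt(.07**2-x*x))
p,d=r.grab_frame("top"); cv2.imwrite("pics/t1.png",p[:,:,::-1])
p,d=r.grab_frame("scene"); cv2.imwrite("pics/s1.png",p[:,:,::-1])
b=p[205:325,230:380,::-1]; cv2.imwrite("pics/s1c.png",cv2.resize(b,(750,600),interpolation=cv2.INTER_CUBIC))
```

```text
[0.4887 0.28   0.0712] 6.225 [-5.5 -0.1  2.2] 0.013490894437637587 [-0.27  0.51 -0.46  1.91  0.3   0.79 -2.42]
[-0.02549267  0.11240997  0.01119442] lever 1.0258523006632942 travel 0.047216998968766924
```

View pics/s1c.png

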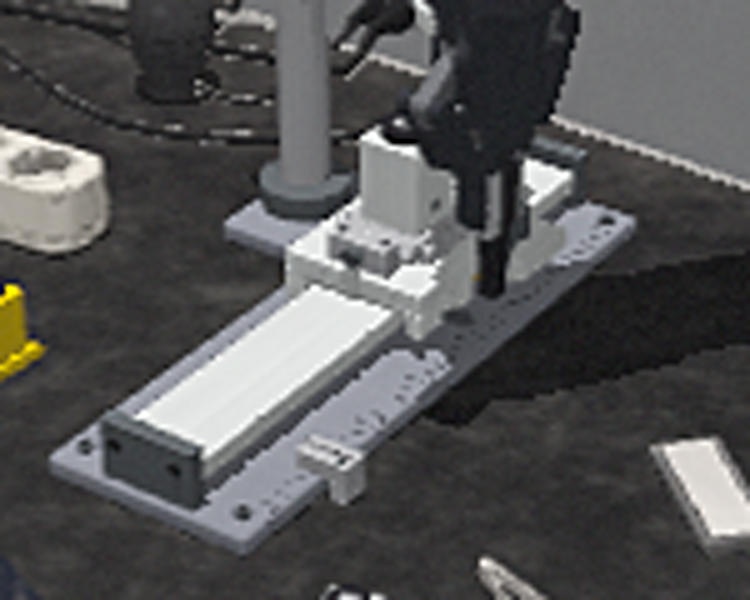

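The carriage has moved about 45 mm with the lever open at about 1.03. Sliding on.

Request:
play_rows:
  deltas:
    - [5,[-1,-12,0],[0,0,0]]
    - [5,[-1,-27,0],[0,0,0]]
    - [5,[-1,-42,0],[0,0,0]]
    - [5,[-1,-57,0],[0,0,0]]
    - [5,[-1,-72,0],[0,0,0]]
    - [5,[-1,-87,0],[0,0,0]]
    - [5,[-1,-102,0],[0,0,0]]
    - [5,[-1,-110,0],[0,0,0]]

```text
clock: 7.32
tcp_pos: [0.4821, 0.3914, 0.0713]
orientation: [-3.138, -0.076, 0.008]
contact_force: [2.0, -2.1, -3.2]
grip_width: 0.0135
```

Run:
```python
from h import *
o=r.get_obs();print(o["tcp_pos"].round(4),o["clock"],o["contact_force"].round(1),o["grip_width"],o["joints"].round(2))
h=Rz.T@(o["tcp_pos"]-W([-.046,-.12,.06])); x=h[0]
q=np.arctan2(12,-69)-np.arccos(x/.07); print(h,"lever",q,"travel",h[1]-np.sqrt(.07**2-x*x))
a=r.grab_frame("top")[0]; b=r.grab_frame("scene")[0]
cv2.imwrite("pics/t2.png",a[:,:,::-1]);cv2.imwrite("pics/s2.png",b[:,:,::-1])
A=cv2.resize(a[235:265,255:305,::-1],(800,480),interpolation=cv2.INTER_CUBIC)
B=cv2.resize(b[255:315,260:340,::-1],(800,600),interpolation=cv2.INTER_CUBIC)
cv2.imwrite("pics/m2.png",cv2.resize(np.vstack([A,B]),(444,600),interpolation=cv2.INTER_AREA)); cv2.imwrite("pics/s2c.png",B)
```

```text
[0.4821 0.3914 0.0713] 7.325 [ 2.  -2.1 -3.2] 0.013540056063350335 [-0.45  0.58 -0.45  1.77  0.32  0.86 -2.57]
[-0.02743882  0.22396494  0.0113155 ] lever 0.9958191852957654 travel 0.15956686904893203
```

View pics/s2c.png

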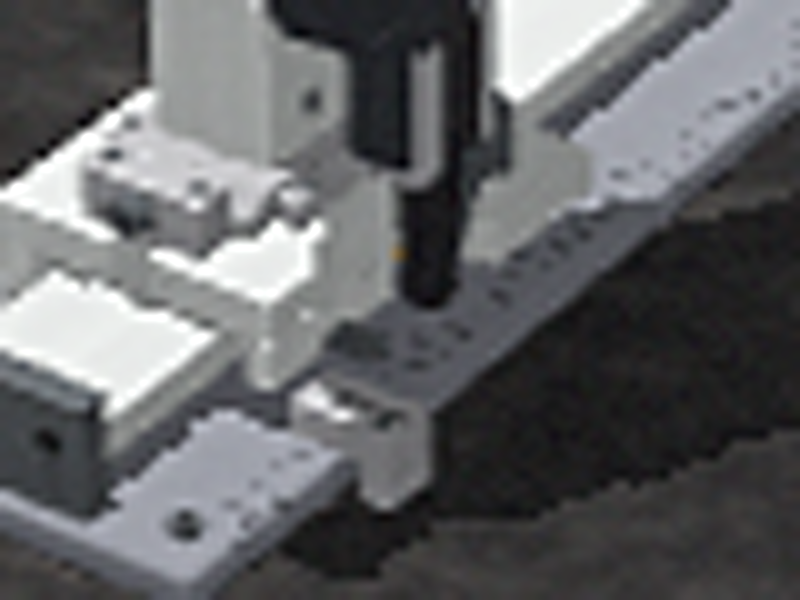

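Pointer (about (330,345) to (400,335) in this crop, in shadow) is approaching the block, whose top is at about (300–435, 375–440). I'll measure the line's y from brightness profiles along the rail at the block's top height.

Run:
```python
from h import *
ys=np.arange(.098,.126,.001)
print("y mm  ",(ys*1e3).astype(int).tolist())
for n,f in(("top","top0"),("scene","scene0"),("scene","s2")):
    g=cv2.imread(f"pics/{f}.png",0)
    for x in(-.070,-.066,-.062,-.058,-.054,-.05):
        uv=proj(n,[W([x,y,.023]) for y in ys]).astype(np.float32)
        print(f,x,cv2.remap(g,uv[:,0].reshape(1,-1),uv[:,1].reshape(1,-1),cv2.INTER_LINEAR)[0].tolist())
```

```text
y mm   [98, 99, 100, 101, 102, 103, 104, 105, 106, 107, 108, 109, 110, 111, 112, 113, 114, 115, 116, 117, 118, 119, 120, 121, 122, 123, 124, 125]
top0 -0.07 [85, 84, 82, 80, 93, 116, 139, 171, 201, 232, 234, 233, 231, 215, 201, 187, 181, 175, 178, 189, 200, 177, 134, 88, 81, 82, 84, 83]
top0 -0.066 [89, 87, 84, 81, 92, 106, 121, 157, 199, 234, 234, 233, 230, 220, 209, 207, 215, 221, 223, 225, 225, 186, 139, 91, 85, 85, 84, 81]
top0 -0.062 [140, 138, 135, 135, 129, 125, 126, 164, 202, 233, 233, 232, 222, 201, 179, 182, 205, 227, 233, 232, 232, 198, 157, 121, 121, 120, 120, 123]
top0 -0.058 [192, 191, 189, 185, 162, 141, 133, 171, 209, 233, 232, 231, 220, 197, 177, 187, 208, 231, 232, 232, 230, 210, 190, 172, 168, 164, 164, 173]
top0 -0.054 [188, 187, 186, 182, 158, 136, 136, 178, 216, 233, 232, 231, 218, 200, 180, 194, 212, 231, 231, 232, 227, 202, 174, 159, 162, 165, 170, 177]
top0 -0.05 [191, 188, 186, 177, 157, 138, 149, 187, 227, 236, 234, 232, 225, 218, 210, 217, 224, 229, 230, 231, 223, 199, 175, 167, 176, 186, 189, 188]
scene0 -0.07 [81, 78, 89, 104, 125, 144, 166, 183, 185, 18
[... 992 characters left out ...]
3, 113]
s2 -0.066 [85, 85, 85, 84, 86, 92, 99, 105, 112, 111, 99, 85, 74, 63, 57, 65, 71, 75, 79, 86, 97, 106, 110, 110, 111, 111, 111, 111]
s2 -0.062 [83, 84, 84, 86, 88, 92, 98, 104, 108, 105, 100, 91, 83, 83, 86, 94, 104, 117, 123, 125, 122, 114, 109, 111, 112, 115, 117, 119]
s2 -0.058 [79, 78, 78, 81, 85, 92, 99, 105, 108, 110, 101, 89, 81, 78, 80, 97, 120, 154, 191, 234, 215, 191, 166, 147, 128, 122, 121, 120]
s2 -0.054 [79, 81, 83, 86, 90, 97, 103, 109, 105, 98, 88, 76, 63, 64, 80, 100, 117, 136, 166, 182, 183, 169, 145, 133, 124, 119, 120, 121]
s2 -0.05 [75, 78, 80, 82, 84, 89, 95, 100, 105, 107, 104, 101, 105, 122, 145, 173, 200, 211, 218, 223, 218, 190, 165, 147, 135, 128, 128, 128]
```

Run:
```python
from h import *
a=cv2.imread("pics/top0.png")[240:264,260:284]; b=cv2.imread("pics/scene0.png")[285:309,284:308]
c=cv2.imread("pics/t2.png")[236:260,260:284]
cv2.imwrite("pics/m3.png",np.hstack([cv2.resize(i,(266,266),interpolation=cv2.INTER_NEAREST) for i in(a,b,c)]))
```

```text
(no output)
```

View pics/m3.png

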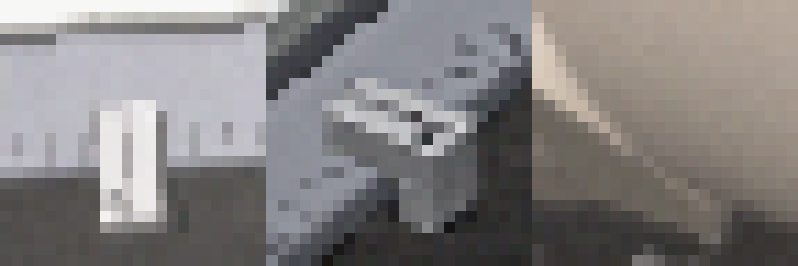

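Line at rail y ≈ 112.3 mm (top) and 110.8 mm (scene), so a travel of about 176.5. The handle reading gives 159.6; moving 17 mm more.

Request:
play_rows:
  deltas:
    - [5,[0,-7,0],[0,0,0]]
    - [5,[0,-13,0],[0,0,0]]
    - [5,[0,-17,0],[0,0,0]]
    - [5,[0,-17,0],[0,0,0]]

```text
clock: 7.92
tcp_pos: [0.4807, 0.4098, 0.0714]
orientation: [-3.135, -0.077, 0.009]
contact_force: [1.5, 1.2, -6.4]
grip_width: 0.0136
```

Run:
```python
from h import *
np.set_printoptions(precision=4,suppress=True)
o=r.get_obs();print(o["tcp_pos"].round(4),o["clock"],o["contact_force"].round(1),o["joints"].round(2))
h=Rz.T@(o["tcp_pos"]-W([-.046,-.12,.06])); x=h[0]
q=np.arctan2(12,-69)-np.arccos(x/.07); t=h[1]-np.sqrt(.07**2-x*x); print(h,"lever",q,"travel",t)
b=r.grab_frame("scene")[0]
cv2.imwrite("pics/s3.png",b[:,:,::-1])
for P in([-.056,-.065+t,.026],[-.056,.1115,.023]): print("pred pointer/line in crop",(proj("scene",W(P))[0]-[270,270]+.5)*16)
B=cv2.resize(b[270:305,270:315,::-1],(720,560),interpolation=cv2.INTER_CUBIC)
cv2.imwrite("pics/s3c.png",cv2.convertScaleAbs(B,alpha=1.6))
```

```text
[0.4807 0.4098 0.0714] 7.925 [ 1.5  1.2 -6.4] [-0.47  0.6  -0.45  1.75  0.32  0.87 -2.58]
[-0.028   0.2424  0.0114] lever 0.9874605591454202 travel 0.17824623446192667
pred pointer/line in crop [394.8238 390.4332]
pred pointer/line in crop [401.9817 401.4457]
```

View pics/s3c.png

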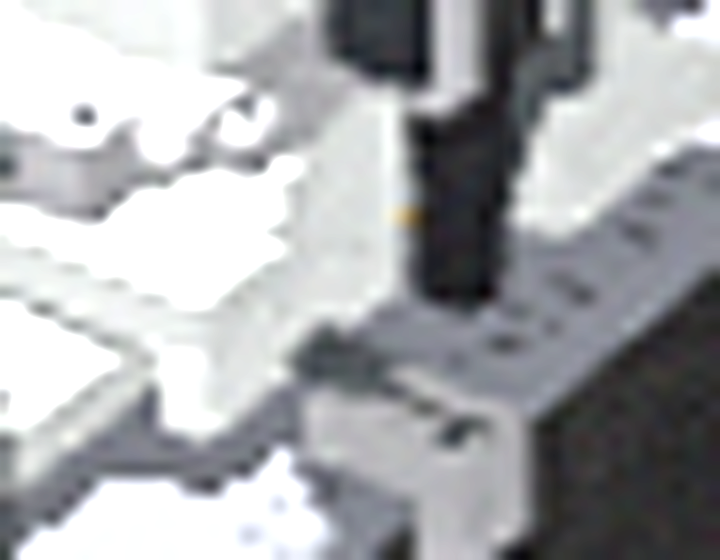

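The pointer wedge runs to its tip at about (400,390) and straight into the line (430,408), so it is on the mark within 1–2 mm. Closing the lever on the arc with travel 177.

Run:
```python
from h import *
piv=W([-.046,-.12+.177,.06]); a0=np.arctan2(12,-69); z=r.get_obs()["tcp_pos"][2]
for q in(.98,.87,.76,.65,.54,.43,.32,.21,.1,0,-.04):
    p=piv+Rz@[.07*np.cos(a0-q),.07*np.sin(a0-q),0]; p[2]=z; print(q,rel(p))
```

```text
0.98 ([-0.5, 1.5, -0.0], [-0.005, 0.005, 0.007])
0.87 ([-7.3, 4.9, 0.0], [-0.005, 0.005, 0.007])
0.76 ([-13.8, 9.1, 0.0], [-0.005, 0.005, 0.007])
0.65 ([-19.7, 14.0, 0.0], [-0.005, 0.005, 0.007])
0.54 ([-25.1, 19.5, 0.0], [-0.005, 0.005, 0.007])
0.43 ([-29.9, 25.6, 0.0], [-0.005, 0.005, 0.007])
0.32 ([-33.9, 32.1, 0.0], [-0.005, 0.005, 0.007])
0.21 ([-37.2, 39.1, -0.0], [-0.005, 0.005, 0.007])
0.1 ([-39.7, 46.3, -0.0], [-0.005, 0.005, 0.007])
0 ([-41.3, 53.1, -0.1], [-0.005, 0.005, 0.007])
-0.04 ([-41.8, 55.9, -0.1], [-0.005, 0.005, 0.007])
```

Request:
play_rows:
  deltas:
    - [5,[-0.5,1.5,0],[0,0,0]]
    - [5,[-7.3,4.9,0],[0,0,0]]
    - [5,[-13.8,9.1,0],[0,0,0]]
    - [5,[-19.7,14,0],[0,0,0]]
    - [5,[-25.1,19.5,0],[0,0,0]]
    - [5,[-29.9,25.6,0],[0,0,0]]
    - [5,[-34,32.1,0],[0,0,0]]
    - [5,[-37.2,39.1,0],[0,0,0]]

```text
clock: 8.98
tcp_pos: [0.4454, 0.3704, 0.0718]
orientation: [-3.132, -0.079, 0.006]
contact_force: [2.8, 5.0, -10.1]
grip_width: 0.0132
```

Run:
```python
from h import *
o=r.get_obs();print(o["contact_force"].round(1))
h=Rz.T@(o["tcp_pos"]-W([-.046,-.12,.06])); x=h[0]
print(h,"lever",np.arctan2(12,-69)-np.arccos(x/.07),"travel",h[1]-np.sqrt(.07**2-x*x))
piv=W([-.046,-.12+.177,.06]); a0=np.arctan2(12,-69); z=o["tcp_pos"][2]
for q in(.1,0,-.04,-.08):
    p=piv+Rz@[.07*np.cos(a0-q),.07*np.sin(a0-q),0]; p[2]=z; print(q,rel(p))
```

```text
[  2.8   5.  -10.1]
[-0.06495001  0.20448437  0.01177636] lever 0.20997996809064867 travel 0.17837888827535658
0.1 ([-2.5, 8.6, -0.1], [-0.009, 0.004, 0.009])
0 ([-4.1, 15.5, -0.1], [-0.009, 0.004, 0.009])
-0.04 ([-4.6, 18.2, -0.1], [-0.009, 0.004, 0.009])
-0.08 ([-4.9, 21.0, -0.2], [-0.009, 0.004, 0.009])
```

Request:
play_rows:
  deltas:
    - [5,[-1.5,4.5,0.5],[0,0,0]]
    - [5,[-2.5,8.6,0.5],[0,0,0]]
    - [5,[-3.5,12.5,0.5],[0,0,0]]
    - [5,[-4.1,15.5,0.5],[0,0,0]]
    - [5,[-4.4,17,0.5],[0,0,0]]
    - [5,[-4.6,18.5,0.5],[0,0,0]]
    - [5,[-4.6,18.5,0.5],[0,0,0]]

```text
clock: 9.85
tcp_pos: [0.4398, 0.3549, 0.0717]
orientation: [-3.127, -0.085, 0.007]
contact_force: [-0.9, 7.2, -7.5]
grip_width: 0.0134
```

Run:
```python
from h import *
o=r.get_obs();print(o["contact_force"].round(1))
h=Rz.T@(o["tcp_pos"]-W([-.046,-.12,.06])); x=h[0]; print(h)
for t in(.175,.177,.179): print(t,"lever if travel",np.arctan2(12,-69)-np.arctan2(h[1]-t,h[0]), np.hypot(h[0],h[1]-t))
```

```text
[-0.9  7.2 -7.5]
[-0.0712364   0.18932923  0.01169856]
0.175 lever if travel 0.026310627194258807 0.07266327444247109
0.177 lever if travel -0.0008137129745966476 0.0722954669349696
0.179 lever if travel -0.028195075347704712 0.07198136999244108
```

Request:
play_rows:
  deltas:
    - [5,[0.5,3,0],[0,0,0]]
    - [5,[0.5,4,0],[0,0,0]]
    - [5,[0.5,4,0],[0,0,0]]

```text
clock: 10.22
tcp_pos: [0.4389, 0.3529, 0.0718]
orientation: [-3.125, -0.088, 0.008]
contact_force: [0.4, 4.8, -9.5]
grip_width: 0.0137
```

Request:
play_rows:
  deltas:
    - [15,[0.5,0,0],[0,0,0]]
    - [30,[0,-2,0],[0,0,0]]
    - [50,[0,-3,0],[0,0,0]]
    - [50,[0,-3,0],[0,0,0]]
    - [50,[0,-3,-30],[0,0,0]]
    - [70,[0,-3,-80],[0,0,0]]
    - [85,[-20,0,-120],[0,0,0]]
    - [85,[-20,0,-130],[0,0,0]]

```text
clock: 11.22
tcp_pos: [0.4197, 0.3509, 0.2048]
orientation: [-3.122, -0.09, 0.003]
contact_force: [0.9, 0.3, -0.0]
grip_width: 0.0851
```

Run:
```python
from h import *
o=r.get_obs();print(o["tcp_pos"],o["contact_force"].round(1))
a=r.grab_frame("top")[0]; b=r.grab_frame("scene")[0]
cv2.imwrite("pics/t4.png",a[:,:,::-1]);cv2.imwrite("pics/s4.png",b[:,:,::-1])
A=cv2.resize(a[200:275,240:320,::-1],(480,450),interpolation=cv2.INTER_CUBIC)
B=cv2.resize(b[215:315,245:325,::-1],(360,450),interpolation=cv2.INTER_CUBIC)[:, :320]
cv2.imwrite("pics/m4.png",np.hstack([A,B]))
t=.177
for P in([-.056,-.065+t,.026],[-.115,-.108+t,.101],[0,-.09+t,.114]): print(proj("top",W(P)),(proj("top",W(P))-[240,200]+.5)*6,(proj("scene",W(P))-[245,215]+.5)*4.5+[480,0])
```

```text
[0.41966996 0.35087805 0.20481505] [ 0.9  0.3 -0. ]
[[270.97033586 252.39612715]] [[188.82201515 317.37676292]] [[704.92386115 356.20128117]]
[[285.35432418 267.91895736]] [[275.12594509 410.51374415]] [[844.14476522 234.39137917]]
[[276.40438473 224.95168276]] [[221.42630836 152.71009657]] [[644.84766117 163.27777079]]
```

View pics/m4.png

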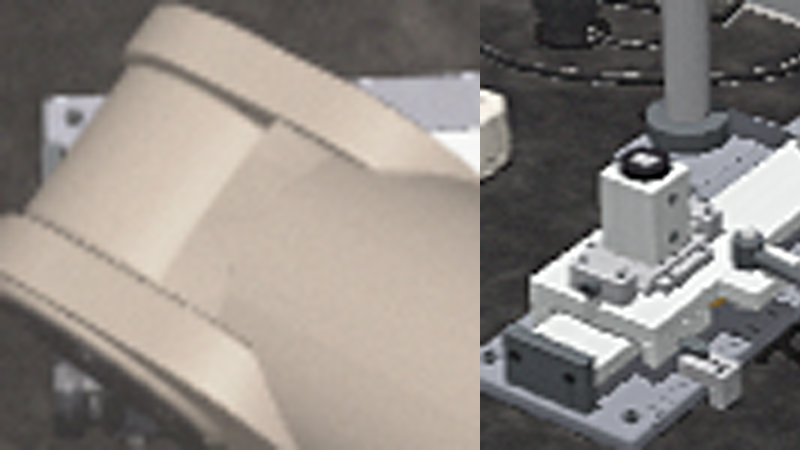

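The scene crop shows the carriage at the block, the pointer at about (695,352) meeting the block, and the lever closed. The top camera is blocked by the arm, so I'll step aside for one precise look.

Request:
play_rows:
  deltas:
    - [85,[0,40,-30],[0,0,0]]
    - [85,[0,95,-60],[0,0,0]]
    - [85,[0,150,-90],[0,0,0]]
    - [85,[0,205,-90],[0,0,0]]
    - [85,[0,260,-90],[0,0,0]]
    - [85,[0,290,-90],[0,0,0]]

```text
clock: 12.08
tcp_pos: [0.4367, 0.055, 0.2862]
orientation: [-3.125, -0.081, 0.009]
contact_force: [0.1, 1.1, -0.5]
grip_width: 0.0849
```

Run:
```python
from h import *
a=r.grab_frame("top")[0]; b=r.grab_frame("scene")[0]
cv2.imwrite("pics/t5.png",a[:,:,::-1]);cv2.imwrite("pics/s5.png",b[:,:,::-1])
A=cv2.resize(a[200:275,250:300,::-1],(400,600),interpolation=cv2.INTER_CUBIC)
B=cv2.resize(b[272:307,278:303,::-1],(400,560),interpolation=cv2.INTER_CUBIC)
B=np.vstack([B,np.zeros((40,400,3),np.uint8)])
cv2.imwrite("pics/m5.png",np.hstack([A,B]))
t=.177
for P in([-.056,-.065+t,.026],[-.115,-.108+t,.101],[0,-.09+t,.114],[-.062,.112,.023]): print((proj("top",W(P))-[250,200]+.5)*8,(proj("scene",W(P))-[278,272]+.5)*16+[400,0])
```

```text
[[171.76268687 423.16901723]] [[671.72928409 354.49344418]]
[[286.83459345 547.35165887]] [[1166.73694301  -78.60842962]]
[[215.23507781 203.61346209]] [[ 458.12501751 -331.45681496]]
[[173.20012271 441.41128057]] [[704.61191948 384.10047964]]
```

View pics/m5.png

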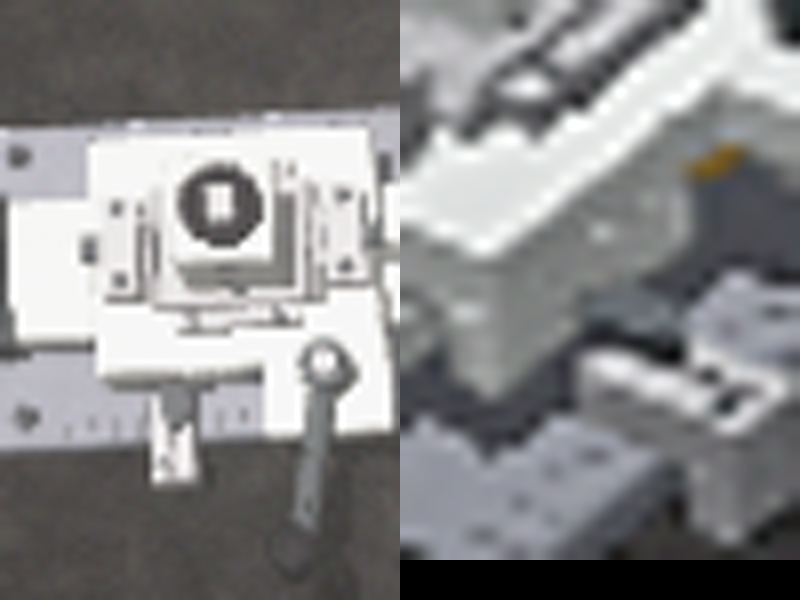

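Run:
```python
from h import *
ys=np.arange(.098,.126,.001)
print("y mm  ",(ys*1e3).astype(int).tolist())
for n,f in(("top","t5"),("scene","s5")):
    g=cv2.imread(f"pics/{f}.png",0)
    for x,z in((-.046,.026),(-.049,.026),(-.052,.026),(-.055,.026),(-.058,.023),(-.060,.023),(-.062,.023),(-.064,.023)):
        uv=proj(n,[W([x,y,z]) for y in ys]).astype(np.float32)
        print(f,x,cv2.remap(g,uv[:,0].reshape(1,-1),uv[:,1].reshape(1,-1),cv2.INTER_LINEAR)[0].tolist())
```

```text
y mm   [98, 99, 100, 101, 102, 103, 104, 105, 106, 107, 108, 109, 110, 111, 112, 113, 114, 115, 116, 117, 118, 119, 120, 121, 122, 123, 124, 125]
t5 -0.046 [155, 154, 155, 143, 124, 105, 110, 116, 122, 127, 131, 134, 133, 132, 133, 135, 137, 150, 169, 190, 188, 181, 173, 175, 178, 182, 182, 182]
t5 -0.049 [187, 186, 185, 164, 137, 109, 112, 122, 131, 133, 135, 136, 135, 134, 135, 138, 141, 159, 189, 219, 214, 191, 168, 171, 181, 190, 189, 189]
t5 -0.052 [191, 190, 188, 171, 140, 112, 108, 114, 120, 124, 128, 132, 132, 133, 134, 139, 144, 161, 190, 219, 218, 190, 164, 164, 174, 182, 184, 186]
t5 -0.055 [190, 189, 188, 175, 147, 116, 108, 111, 115, 117, 118, 120, 126, 131, 136, 157, 176, 195, 211, 225, 221, 196, 168, 160, 163, 165, 172, 179]
t5 -0.058 [190, 190, 190, 186, 162, 138, 129, 166, 202, 214, 182, 152, 140, 137, 132, 157, 191, 227, 231, 232, 231, 210, 190, 172, 167, 162, 162, 172]
t5 -0.06 [173, 172, 170, 169, 152, 136, 128, 167, 205, 230, 224, 220, 209, 190, 171, 180, 205, 229, 233, 233, 233, 210, 185, 162, 156, 150, 150, 157]
t5 -0.062 [139, 138, 135, 135, 129, 123, 123, 162
[... 708 characters left out ...]
, 152, 139, 118, 88, 62, 55, 51, 45, 44, 56, 89, 125, 156, 186, 204, 204, 186, 168, 147, 118, 104]
s5 -0.058 [142, 142, 143, 149, 160, 171, 183, 192, 196, 198, 184, 162, 143, 143, 162, 181, 192, 201, 207, 208, 191, 172, 150, 131, 114, 110, 110, 110]
s5 -0.06 [153, 152, 152, 155, 161, 171, 182, 193, 196, 174, 149, 133, 121, 123, 149, 171, 187, 200, 205, 194, 176, 155, 132, 114, 112, 111, 111, 111]
s5 -0.062 [157, 157, 156, 158, 162, 169, 179, 188, 192, 177, 152, 113, 86, 113, 142, 171, 195, 204, 199, 191, 179, 161, 140, 125, 115, 113, 112, 111]
s5 -0.064 [156, 152, 151, 151, 153, 159, 172, 183, 190, 192, 192, 168, 143, 134, 144, 171, 176, 182, 191, 205, 195, 170, 150, 134, 119, 111, 111, 112]
```

Pointer tip reads y ≈ 111 and the line ≈ 112 mm in the same view, so it is within tolerance. The handle matches closed (288,550 seen, 287,547 predicted). Now the carrier.

Run:
```python
from h import *
g=cv2.imread("pics/t5.png",0); s=W([0,.0865,.05]); print(s)
# tower mount centre check in two views (top disk dark ring centre seen in crop at (220,205))
print("tower top by top view", plane("top",np.array([[220,205]])/8+[249.5,199.5],.114))
print("scene", plane("scene",np.array([[645-480,161]])/4.5+[244.5,214.5],.114), tri("top",np.array([[220,205]])/8+[249.5,199.5],"scene",np.array([[165,161]])/4.5+[244.5,214.5]))
for p in([.43,.2,.286],[.45,.33,.26],[s[0],s[1],.23],[s[0],s[1],.14]): print(rel(p))
```

```text
[0.55616807 0.37702372 0.05      ]
tower top by top view [[0.55564212 0.37593278 0.114     ]]
scene [[0.55760312 0.37563126 0.114     ]] (array([0.55614281, 0.37626859, 0.11458734]), np.float64(0.0014656817482192786))
([0.3, -145.8, 2.4], [-0.015, 0.006, 0.007])
([26.8, -274.2, 30.2], [-0.015, 0.006, 0.007])
([135.3, -315.5, 60.2], [-0.015, 0.006, 0.007])
([135.8, -314.1, 150.2], [-0.015, 0.006, 0.007])
```

Request:
play_rows:
  deltas:
    - [85,[0,-50,0],[0,0,0]]
    - [85,[0,-110,0],[0,0,0]]
    - [85,[0,-165,5],[-0.015,0.006,0.007]]
    - [85,[12,-220,20],[-0.015,0.006,0.007]]
    - [85,[40,-270,35],[-0.015,0.006,0.007]]
    - [85,[90,-300,50],[-0.015,0.006,0.007]]
    - [85,[135,-315,60],[-0.015,0.006,0.007]]
    - [85,[135,-315,80],[-0.015,0.006,0.007]]

```text
clock: 13.18
tcp_pos: [0.5578, 0.3782, 0.207]
orientation: [-3.14, -0.064, 0.002]
contact_force: [-0.4, 1.1, -0.1]
grip_width: 0.085
```

Run:
```python
from h import *
o=r.get_obs();print(o["tcp_pos"].round(4),o["contact_force"].round(1),o["joints"].round(2))
for z in(.14,.077): print(rel([.5562,.3765,z]))
```

```text
[0.5578 0.3782 0.207 ] [-0.4  1.1 -0.1] [-0.33  0.53 -0.52  1.53  0.27  1.16 -2.43]
([-1.6, 1.6, 67.0], [-0.001, 0.002, -0.001])
([-1.5, 1.7, 130.0], [-0.001, 0.002, -0.001])
```

Request:
play_rows:
  deltas:
    - [80,[-1.5,1.7,50],[0,0,0]]
    - [70,[-1.5,1.7,95],[0,0,0]]
    - [65,[-1.5,1.7,120],[0,0,0]]
    - [60,[-1.5,1.7,130],[0,0,0]]
    - [50,[-1.5,1.7,130],[0,0,0]]
    - [42,[-1.5,1.7,130],[0,0,0]]
    - [30,[-1.5,1.7,130],[0,0,0]]
    - [25,[-1.5,1.7,130],[0,0,0]]
  squeeze: 25

```text
clock: 14.18
tcp_pos: [0.5569, 0.3757, 0.0787]
orientation: [3.141, 0.063, -0.0]
contact_force: [-0.7, -4.1, 5.7]
grip_width: 0.0332
```

Request:
play_rows:
  deltas:
    - [25,[0,0,0],[0,0,0]]
    - [25,[0,0,0],[0,0,0]]
    - [20,[0,0,0],[0,0,0]]
  squeeze: 110

```text
clock: 14.55
tcp_pos: [0.557, 0.3756, 0.0793]
orientation: [3.141, 0.062, 0.0]
contact_force: [-2.7, -2.8, 5.2]
grip_width: 0.0292
```

```bash
cat >> h.py <<'E'
def carrier():  # edges in the seat frame from the TCP, with the grasp pose saved in g.npz
    g=np.load("g.npz"); o=r.get_obs(); A=Ro.from_rotvec(o["orientation"])
    f=lambda p,R:Rz.T@(o["tcp_pos"]+ (R*Ro.from_rotvec(g["R"]).inv()).apply(Rz@np.array(p)+g["s"]-g["p"])-g["s"])
    t=(Ro.from_matrix(Rz).inv()*A*Ro.from_rotvec(g["R"]).inv()*Ro.from_matrix(Rz)).as_rotvec()
    print("tilt",t.round(3),*[f"{n} {f(p,A).round(4)}" for n,p in(("inner",[0,-.03,.005]),("outer",[0,.03,.005]),("c",[0,0,0]))],
      "F",(Rz.T@o["contact_force"]).round(1),"M",(Rz.T@o["moment"]).round(2),"w",round(o["grip_width"],4),o["clock"])
def goal(phi,piv,at):  # carrier tilted phi about rail x, carrier point piv (y,z) put at seat point `at`; rows from now
    g=np.load("g.npz"); D=Ro.from_matrix(Rz)*Ro.from_euler("x",phi)*Ro.from_matrix(Rz).inv()
    P=g["s"]+Rz@np.r_[0,at]; pos=P+D.apply(g["p"]-g["s"]-Rz@np.r_[0,piv])
    return rel(pos,D*Ro.from_rotvec(g["R"]))
E
python3 - <<'E'
from h import *
o=r.get_obs(); p=o["tcp_pos"]; y=(Rz.T@(p-W([0,.0865,.05])))
print(p,y,o["orientation"])
s=np.array([.5562,.3765,.05]); s=s+Rz@[0,(Rz.T@(p-s))[1],0]
np.savez("g.npz",p=p,R=o["orientation"],s=s); carrier()
for f in(.05,.1,.15,.2): print(f,goal(-f,[.025,0],[.025,0]))
E
```

```text
[0.55698198 0.37560817 0.07934348] [ 0.00075376 -0.00144847  0.02934348] [3.14057874e+00 6.23831203e-02 3.21174764e-04]
tilt [ 0. -0. -0.] inner [ 0.    -0.03   0.005] outer [-0.     0.03   0.005] c [0. 0. 0.] F [-2.8 -2.7  5.2] M [-0.56  0.62  0.06] w 0.0292 14.55
0.05 ([-0.0, -1.5, -1.2], [-0.05, 0.0, -0.0])
0.1 ([-0.0, -3.1, -2.4], [-0.1, 0.0, -0.0])
0.15 ([-0.0, -4.7, -3.4], [-0.15, 0.0, -0.0])
0.2 ([-0.0, -6.3, -4.4], [-0.2, 0.0, -0.0])
```

Request:
play_rows:
  deltas:
    - [20,[0,-0.8,-0.6],[-0.025,0,0]]
    - [20,[0,-1.5,-1.2],[-0.05,0,0]]
    - [20,[0,-2.3,-1.8],[-0.075,0,0]]
    - [20,[0,-3.1,-2.4],[-0.1,0,0]]
    - [20,[0,-3.9,-2.9],[-0.125,0,0]]
    - [20,[0,-3.9,-2.9],[-0.125,0,0]]

```text
clock: 15.3
tcp_pos: [0.5568, 0.3803, 0.0824]
orientation: [3.015, 0.061, 0.005]
contact_force: [0.4, -1.0, -0.1]
grip_width: 0.0296
```

Run:
```python
from h import *
carrier()
for f in(.1,.15,.2,.25,.3): print(f,goal(-f,[.025,0],[.025,0]))
```

```text
tilt [-0.125 -0.     0.001] inner [ 0.     -0.0282  0.012 ] outer [-0.      0.0314  0.0045] c [0.     0.001  0.0033] F [ 0.3 -1.  -0.1] M [-0.58  0.21 -0.05] w 0.0296 15.3
0.1 ([-0.0, 1.5, 0.9], [0.025, -0.0, 0.001])
0.15 ([-0.0, 0.0, -0.4], [-0.025, -0.0, 0.001])
0.2 ([-0.0, -1.5, -1.6], [-0.075, -0.0, 0.001])
0.25 ([-0.0, -3.1, -2.7], [-0.125, -0.0, 0.001])
0.3 ([-0.0, -4.7, -3.7], [-0.175, 0.0, 0.001])
```

The tilt was reached with no residual force, so either it popped or the pads pivoted. Tipping further, then checking in the picture.

Request:
play_rows:
  deltas:
    - [20,[0,-0.8,-1],[-0.04,0,0]]
    - [20,[0,-1.5,-1.5],[-0.075,0,0]]
    - [20,[0,-1.5,-1.5],[-0.075,0,0]]

```text
clock: 15.68
tcp_pos: [0.5568, 0.3817, 0.0836]
orientation: [2.938, 0.06, 0.007]
contact_force: [-0.6, -3.5, 1.3]
grip_width: 0.0293
```

Run:
```python
from h import *
carrier()
b=r.grab_frame("scene")[0]; cv2.imwrite("pics/s6.png",b[:,:,::-1])
old=cv2.imread("pics/s4.png")[235:285,260:310]
cv2.imwrite("pics/m6.png",np.hstack([cv2.resize(i,(400,400),interpolation=cv2.INTER_CUBIC) for i in(old,b[235:285,260:310,::-1])]))
```

```text
tilt [-0.202 -0.     0.001] inner [ 0.0002 -0.0282  0.0158] outer [0.0001 0.0306 0.0038] c [0.0001 0.0002 0.0049] F [-0.7 -3.4  1.3] M [-0.8   0.28 -0.03] w 0.0293 15.675
```

View pics/m6.png

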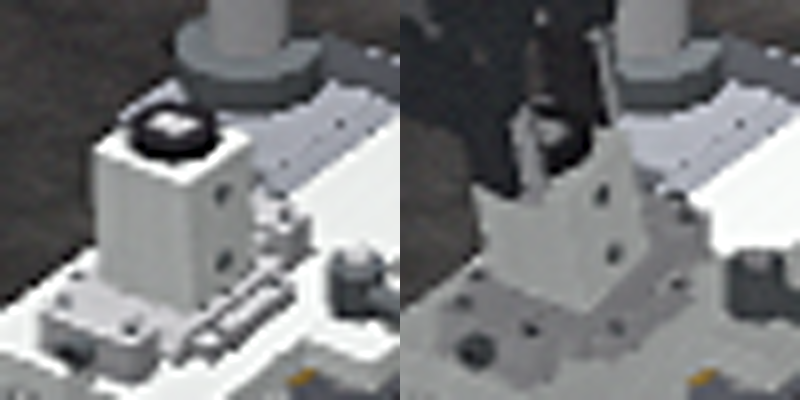

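The picture shows the tower leaning away from the camera by about 0.2 rad (screw column (604,192) to (616,252), vertical before), so it moves with the grip. Tipping back about the inner edge now.

Run:
```python
from h import *
for f,y,z in((-.15,-.029,.016),(-.1,-.0295,.0165),(-.05,-.030,.0165),(0,-.030,.017),(.05,-.030,.017),(.1,-.030,.017),(.15,-.0295,.017)): print(f,goal(f,[-.03,.005],[y,z]))
```

```text
-0.15 ([-0.1, 2.1, -1.6], [0.051, -0.0, 0.001])
-0.1 ([-0.1, 4.0, -3.4], [0.101, -0.0, 0.001])
-0.05 ([-0.1, 5.9, -4.6], [0.151, -0.0, 0.001])
0 ([-0.1, 7.4, -6.3], [0.201, -0.0, 0.001])
0.05 ([-0.1, 9.0, -7.5], [0.251, -0.001, 0.001])
0.1 ([-0.1, 10.5, -8.6], [0.301, -0.001, 0.001])
0.15 ([-0.1, 11.7, -9.8], [0.351, -0.001, 0.001])
```

Request:
play_rows:
  deltas:
    - [20,[0,1,-0.8],[0.025,0,0]]
    - [20,[0,2.1,-1.6],[0.05,0,0]]
    - [20,[0,3,-2.5],[0.075,0,0]]
    - [20,[0,4,-3.4],[0.1,0,0]]
    - [20,[0,5,-4],[0.125,0,0]]
    - [20,[0,5.9,-4.6],[0.15,0,0]]
    - [20,[0,5.9,-4.6],[0.15,0,0]]

```text
clock: 16.6
tcp_pos: [0.5582, 0.3765, 0.0908]
orientation: [3.091, 0.061, 0.006]
contact_force: [0.2, -3.7, 1.5]
grip_width: 0.0296
```

Run:
```python
from h import *
carrier()
for f,y,z in((0,-.030,.017),(.05,-.030,.017),(.1,-.030,.017),(.15,-.0295,.017)): print(f,goal(f,[-.03,.005],[y,z]))
```

```text
tilt [-0.05  -0.002 -0.   ] inner [ 0.0013 -0.0304  0.018 ] outer [0.0013 0.0295 0.015 ] c [ 0.0013 -0.0007  0.0115] F [ 0.  -3.7  1.5] M [-1.1  -0.   -0.04] w 0.0296 16.6
0 ([-1.2, 0.8, -0.5], [0.05, -0.002, -0.0])
0.05 ([-1.2, 2.2, -1.9], [0.1, -0.003, -0.0])
0.1 ([-1.2, 3.5, -3.2], [0.15, -0.003, -0.0])
0.15 ([-1.2, 4.5, -4.5], [0.2, -0.003, -0.0])
```

Request:
play_rows:
  deltas:
    - [20,[0,0.4,0],[0.025,0,0]]
    - [20,[0,0.8,0.2],[0.05,0,0]]
    - [20,[0,1.5,-0.5],[0.075,0,0]]
    - [20,[0,2.2,-1],[0.1,0,0]]
    - [20,[0,2.8,-1.8],[0.125,0,0]]
    - [20,[0,3.5,-2.5],[0.15,0,0]]
    - [20,[0,4,-3],[0.17,0,0]]
    - [20,[0,4,-3],[0.17,0,0]]

```text
clock: 17.6
tcp_pos: [0.5586, 0.3719, 0.094]
orientation: [-3.021, -0.058, -0.001]
contact_force: [-0.5, 0.3, -5.1]
grip_width: 0.0293
```

Run:
```python
from h import *
carrier()
b=r.grab_frame("scene")[0]; cv2.imwrite("pics/s7.png",b[:,:,::-1])
cv2.imwrite("pics/m7.png",cv2.resize(b[235:285,260:310,::-1],(600,600),interpolation=cv2.INTER_CUBIC))
print(goal(0,[0,0],[0,.03]))
```

```text
tilt [ 0.12  -0.003 -0.001] inner [ 0.0015 -0.0306  0.0162] outer [0.0016 0.029  0.0234] c [ 0.0016 -0.0002  0.0149] F [-0.5  0.4 -5.1] M [-0.2   0.01  0.14] w 0.0293 17.6
([-1.3, -5.1, -14.8], [-0.12, -0.003, -0.001])
```

View pics/m7.png

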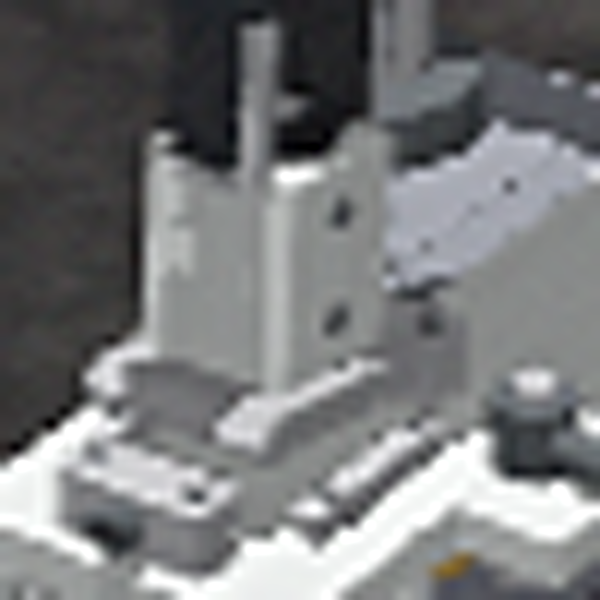

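The outer foot stands clear of its wall and the tower leans towards the camera by about 0.1 rad, with the wrist carrying about 5 N. Levelling and lifting to about 30 mm over the floor.

Request:
play_rows:
  deltas:
    - [20,[0,0,-6],[0,0,0]]
    - [20,[-0.5,-2,-11],[-0.05,0,0]]
    - [20,[-1,-4,-14],[-0.1,-0.003,0]]
    - [20,[-1.3,-5,-14.8],[-0.12,-0.003,0]]
    - [20,[-1.3,-5,-14.8],[-0.12,-0.003,0]]
    - [20,[-1.3,-5,-14.8],[-0.12,-0.003,0]]

```text
clock: 18.4
tcp_pos: [0.5571, 0.3747, 0.109]
orientation: [3.141, 0.06, -0.001]
contact_force: [-0.2, -0.3, -4.5]
grip_width: 0.0291
```

Request:
play_rows:
  deltas:
    - [20,[0,0,0],[0,0,0]]
    - [20,[0,0,0],[0,0,0]]
    - [20,[0,0,0],[0,0,0]]

```text
clock: 18.77
tcp_pos: [0.5572, 0.3745, 0.109]
orientation: [3.141, 0.059, -0.001]
contact_force: [0.7, 0.8, -4.8]
grip_width: 0.0294
```

Run:
```python
from h import *
carrier(); print(abs(r.get_obs()["qvel"]).max())
b=r.grab_frame("scene")[0]; cv2.imwrite("pics/s8.png",b[:,:,::-1])
cv2.imwrite("pics/m8.png",cv2.resize(b[225:305,255:335,::-1],(600,600),interpolation=cv2.INTER_CUBIC))
carrier()
```

```text
tilt [ 0.     0.001 -0.002] inner [ 0.0001 -0.0311  0.0347] outer [0.0002 0.0289 0.0347] c [ 0.0002 -0.0011  0.0297] F [ 0.8  0.7 -4.8] M [0.06 0.02 0.01] w 0.0294 18.775
0.0025675258862874317
tilt [ 0.     0.001 -0.002] inner [ 0.0001 -0.031   0.0347] outer [0.0002 0.029  0.0347] c [ 0.0001 -0.001   0.0297] F [ 0.5 -0.3 -3.7] M [0.03 0.   0.03] w 0.0294 18.825
```

Run:
```python
from h import *
a=cv2.imread("pics/s4.png",0);b=cv2.imread("pics/s8.png",0)
for n,(u,v,w,h) in dict(front=(282,278,20,16),lever=(298,262,14,16)).items():
    m=cv2.matchTemplate(b[v-6:v+h+6,u-6:u+w+6],a[v:v+h,u:u+w],cv2.TM_CCOEFF_NORMED); print(n,np.unravel_index(m.argmax(),m.shape),m.max())
carrier(); r.hand_in()
```

```text
front (np.int64(6), np.int64(6)) 0.9843387
lever (np.int64(6), np.int64(6)) 0.7142637
tilt [ 0.     0.001 -0.002] inner [ 0.0001 -0.031   0.0347] outer [0.0002 0.029  0.0347] c [ 0.0001 -0.001   0.0297] F [ 0.5 -0.3 -3.7] M [0.03 0.   0.03] w 0.0294 18.825
the job is handed in; nothing more can be done
```

The job is handed in at 18.8 s, with all the steps done. The simulator gave no verdict, so what follows rests on my own measurements.

- **Lever and carriage:** I swung the lever open to about 1.0 rad and slid the carriage to about 177 mm of travel, then swung the lever shut. In the last top view the pointer read about 1 mm short of the index line. The two cameras placed the line itself 1.5 mm apart (112.3 and 110.8 mm), inside the 4 mm tolerance.
- **Rocking:** I tipped the carrier away from the camera by 0.2 rad, with the camera-side edge at about 16 mm and the outer edge at 4 mm. I then tipped it back about the camera-side edge to 0.12 rad past level, with the outer edge at 23 mm and the camera-side edge at 16 mm. Pictures confirmed both tips.
- **Final hold:** The carrier is level within 0.002 rad, about 30 mm over the nest floor and about 1 mm off centre. It is still, and the wrist carries roughly the carrier's weight (4 to 5 N).

These heights come from the arm's pose, assuming the carrier did not slip in the grip. The pictures show it moving with the grip, but I could not view a last one because the 12-picture limit was reached.

An image comparison before hand-in showed no shift of the carriage front (match 0.98). The lever also showed no shift, but its match was weak (0.71), probably because of the gripper's shadow. The bystanders were not re-measured; the arm's path stayed clear of them.

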